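Post a sample tin through the spring flap of the drop box

TASK

Post the flat red sample tin into the blue drop box without picking it up: push the yellow paddle down with one finger to swing the spring flap open, and while that finger keeps it open, push the tin along the deck with the other finger until it slides down inside. The tin must never push against the flap. Then let go so that the flap shuts by itself, and leave the ink tubs, pots and spatula where they are.

Things in the scene. Friction and masses are not known exactly. Their poses are not given: they have to be found in the camera images.
- dropbox: Sample drop box, fixed to the table: blue walls, wooden landing deck before its mouth. Origin: on the table, right under the middle of the flap's hinge. x points into the box (away from the robot), y left, z up; all offsets below are in this frame. Side walls |y| = 28 to 33 mm, from x = -12 mm, 118 mm high; clear roof from x = 16 to 135 mm, top at z = 122 mm; inner floor at z = 8 mm.
- deck_edge (a point): Middle of the deck's inner edge, on its top (x = -22, z = 60 mm in the box's frame). The deck is a level lane from x = -175 to -22 mm, y = -28 to 28 mm, with 5 mm thick guides along both sides, 12 mm above the deck. From this edge a steel slide goes down into the box at 35 degrees to the inner floor. Right of the lane is a ledge of the same height (y = -97 to -35 mm).
- hinge_mid (a point): Middle of the flap's hinge: a level 8 mm shaft along y at x = 0, z = 114 mm, across the mouth. A finger pointing down in the lane can come forward only until its front meets this shaft (x = -4 mm); that is far enough: the tin tips over and slides in by itself once its middle is past the edge.
- flap (a joint): Flap opening, rad: 0 = shut (hangs straight down in the mouth, lower edge 8 mm above the deck), stop at 0.95. A spring shuts it when let go (about 0.06 N m shut, 0.2 open). The flap, an aluminium plate 46 mm high, swings into the box and up; at 0.87 its lower edge is 24 mm above the deck. Pushing the yellow paddle down opens it; that takes 1 to 2 N at the free end, about 4 to 8 N near the hinge.
- paddle_end (a point): Middle of the robot-side end of the yellow paddle's upper face. The paddle is a flat plate fixed to the flap, left of the lane (y = 40 to 105 mm). Flap shut: it slopes up towards the robot at 50 degrees, from x = -43, z = 94 to x = -158, z = 230 mm. At 0.87 rad it is level, top at z = 68 mm, from x = -190 to -10 mm, and a finger can slide along it; nothing stands under it.
- tin_mid (a point): Centre of the sample tin: flat steel tin with a bright red lid, 60 mm (x, along the lane) by 46 mm (y) by 16 mm high, about 120 g, smooth (friction about 0.25), lying flat on the deck in the lane in front of the flap; x of its frame points roughly along the lane.
- tub_orange_mid (a point): Bystander: orange ink tub, 76 mm across, 85 mm tall, white lid, on the table beside the box. Point: its middle. Leave it alone.
- tub_blue_mid (a point): Bystander: blue ink tub, 76 mm across, 85 mm tall, white lid, on the table beside the box. Point: its middle. Leave it alone.
- tub_green_mid (a point): Bystander: green ink tub, 76 mm across, 85 mm tall, white lid, on the table beside the box. Point: its middle. Leave it alone.
- pot_yellow_mid (a point): Bystander: small yellow ink pot, 42 mm across, 42 mm tall, on the wooden ledge to the right of the lane. Point: its middle. Leave it alone.
- pot_black_mid (a point): Bystander: small black ink pot, 42 mm across, 42 mm tall, on the clear roof of the box. Point: its middle. Leave it alone.
- spatula_mid (a point): Bystander: ink spatula, 250 mm long, lying flat on the table at the right. Point: its middle. Leave it alone.
Mind the look-alikes: they are no part of the job. Of the things that look like the part that bears tin_mid, the smallest one is meant.

How it is judged:
On the way, in this order (a step that is already met when the one before it is completed fails the run):
1. the flap is pushed well open by a finger while the tin still lies on the deck (value of joint flap above 0.65 rad and contact force between the fingers and flap above 0.3 N and x of tin_mid in the frame of dropbox below -0.045 m and z of tin_mid in the frame of dropbox above 0.06 m), for 0.1 s.
2. the tin goes through the mouth while a finger still holds the flap open (value of joint flap above 0.6 rad and contact force between the fingers and flap above 0.3 N and x of tin_mid in the frame of dropbox above -0.02 m), for 0.02 s.
At the end, for the whole second after the job is handed in: The tin lies at rest inside the box: its centre past the mouth (x above 20 mm in the box's frame, between the walls) and less than 45 mm above the table, so below deck level; the flap is shut (below 0.08 rad) (x of tin_mid in the frame of dropbox between 0.02 and 0.13 m and y of tin_mid in the frame of dropbox between -0.03 and 0.03 m and z of tin_mid in the frame of dropbox below 0.045 m and value of joint flap below 0.08 rad and linear speed of tin below 0.02 m/s); the robot touches nothing.
It fails at once if the tin pushes against the flap (more than 1.5 N) (contact force between tin and flap above 1.5 N).
It fails at once if the tin is lifted off the deck (centre more than 15 mm above its rest height) (z of tin_mid in the frame of dropbox above 0.083 m).
It fails at once if a tub, a pot or the spatula is displaced by more than 30 mm or knocked over (distance of any of tub_orange_mid, tub_blue_mid, tub_green_mid, pot_yellow_mid, pot_black_mid, spatula_mid from where it was at the start of the episode above 0.03 m or angle between any of tub_orange_mid, tub_blue_mid, tub_green_mid, pot_yellow_mid, pot_black_mid, spatula_mid's own z axis and vertical above 0.6 rad).
It also fails if it takes over 45 s, if anything falls off the work surface, if the arm or the gripper's body presses on something with over 40 N, if the wrist force passes 120 N, or if a joint passes its speed limit or range.

ROBOT

A 6-joint arm with a two-finger parallel gripper is mounted at the origin on the work surface. World frame = base frame: x ahead of the robot, y to its left, z up, the work surface at z = 0. Lengths are in m, angles in rad, forces in N, time in s.
With the tool pointing down it reaches from about 0.3 to 0.875 m from the base axis. Payload 6.4 kg.
Tool frame: the origin (TCP) lies between the finger pads; the fingertips stand 19 mm ahead of it and the grasp point (between the pads) is the TCP; z points along the fingers, y is the direction in which the jaws open and shut (so a half turn about z gives the same grasp; the last joint's range is limited). The gripper opens to 85 mm and grips with 20 to 120 N. Pads are 22 mm wide; open, the fingers measure 114 mm over their backs; the gripper's body (76 mm by 85 mm) begins 54 mm behind the grasp point. The pads swing forward as they close: fully open they stand 13 mm farther back than shut.
Start: joints at [-1.341, 0.181, 1.607, -0, 1.354, -0.206], TCP at [0.243, -0.521, 0.25] pointing down, gripper open.
Joint ranges: [-2.99, 2.99], [-0.89, 2.07], [0.3, 2.58], [-1.14, 4.28], [0, 2.63], [-3.12, 3.12]. Speed limits (rad/s): [2.57, 2.57, 3.01, 3.14, 3.14, 3.14].

INTERFACE

Orientations are given as a unit quaternion [w, x, y, z].
In Python, from bench import * gives the robot as it stands.
- The arm moves only by the tool apply_moves, never from a script. Its argument "moves" is a list that holds one entry, the list of rows, each a list of 7 numbers: the shift along the tool's x, y, z in cm, then the turn, a rotation vector about the tool's x, y, z in rad, then the opening, from 0 (shut) to 1 (fully open). A call has 1 to 8 rows; each row is the pose to reach, as a shift and turn from the pose commanded when the call began, along the tool's axes at that moment; what a row does not reach only later rows make up. A row lasts 1/10 s, in which the tool goes at most 50 mm and 8.59 degrees, less where a joint would pass 70% of its speed; a pose out of reach is approached as far as the arm can. A call with a gripper value outside its range is refused whole. The fingers move at their own pace and stop on an object; the grip force is fixed at half the most. Time passes only in rows, so rows that repeat a pose let the fingers close. It gives the time, the measured TCP pose, the force and the opening at its end, in the units of the state.
- get_obs(): the state, without advancing time (a new reading comes with each control period).
- camera(name): name is "side" or "top"; returns the picture (480x640x3 uint8, red, green, blue); there is no depth.
- get_calibration(name): a dict with "vertical_fov" (degrees; the focal length in pixels is half the picture's height over the tangent of half this angle, whatever the lens; pixels are square), "cx", "cy" (the principal point, pixels), "R" (3x3) and "t" (3): a world point X has camera coordinates R X + t. Camera axes: x right, y down, z forward; pixel columns grow to the right and rows downward; lengths in m; the calibration is good to about 2 mm. A picture is of the moment at which its call begins. get_calibration takes no time and is no camera call.
- hand_in(): hands the job in, once; it reports no verdict.
The state is a dict: "time_s": time; "q": joint angles; "dq": joint speeds; "joint_efforts": joint torques, N m; "eef_pos": TCP position; "eef_rot": TCP orientation; "wrist_force": force on the tool from outside, world axes, zero at the start; "torque": the same for the moment, N m; "opening": opening from 0.0 (shut) to 1.0 (fully open).
Only numpy, scipy, OpenCV 4.12 (cv2) and the standard library are available. Lean on these libraries where they do the work, as an engineer would, in place of code of your own. Each camera call takes 0.05 s, during which the arm holds its last target. There are 200 camera calls.

## Working session

There is one attempt and no reset: what is moved stays moved. The work goes in short steps, Python scripts to look and compute and a tool call to move; the robot and the scene stay as the last step left them, time stands still between calls to the robot, and variables do not carry over. Pictures are saved under pics/ and viewed, about 8 in all and at most 12, crops included, and the job is handed in when it is done.

Besides the shell and the picture viewer there is one more tool, called after "Emit:" by a JSON object that holds its "method" and its "body". apply_moves: Moves the arm, as the interface text tells. Its arguments: {"type":"object","properties":{"moves":{"type":"array","items":{"type":"array","items":{"type":"array","items":{"type":"number"}}}}},"required":["moves"]}

```bash
mkdir -p pics; ls
python3 - <<'E'
from bench import *
import cv2
for n in("side","top"):
    im=camera(n); cv2.imwrite(f"pics/{n}0.png",im[:,:,::-1]); c=get_calibration(n); print(n,c)
o=get_obs(); print({k:o[k] for k in("time_s","eef_pos","eef_rot","wrist_force","opening")})
E
```

```text
pics
side {'vertical_fov': 50.4348110625192, 'cx': 315.0845268518396, 'cy': 242.55262702156023, 'R': array([[-0.8166707 , -0.57705976, -0.007141  ],
       [-0.43182748,  0.61924924, -0.6557861 ],
       [ 0.38284983, -0.53247761, -0.75491298]]), 't': array([0.45924846, 0.40035721, 1.01999181])}
top {'vertical_fov': 49.63646371039551, 'cx': 321.2193775048897, 'cy': 241.71192414737877, 'R': array([[-0.13372831, -0.99100093, -0.00582143],
       [-0.9668381 ,  0.1317529 , -0.2187813 ],
       [ 0.21757946, -0.02362887, -0.97575655]]), 't': array([0.00835781, 0.61124679, 1.12667847])}
{'time_s': 0.1, 'eef_pos': array([ 0.24263008, -0.52078448,  0.24946018]), 'eef_rot': array([-7.91342286e-04,  9.76349146e-01,  2.16198333e-01, -1.18884643e-05]), 'wrist_force': array([ 0.09925821, -1.07159964,  0.55444188]), 'opening': 0.9995565305966625}
```

View pics/side0.png

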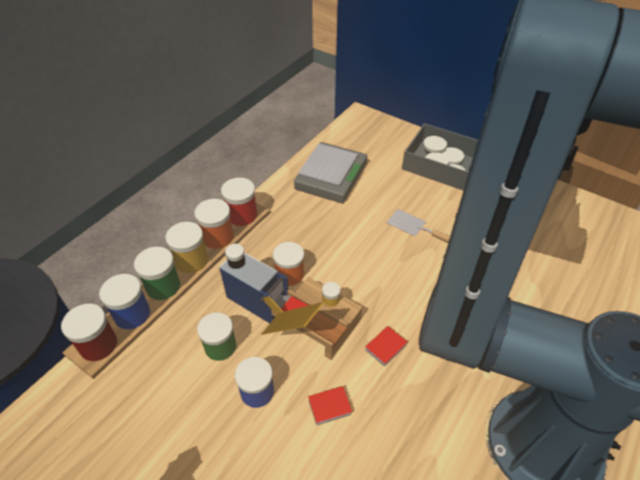

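View pics/top0.png

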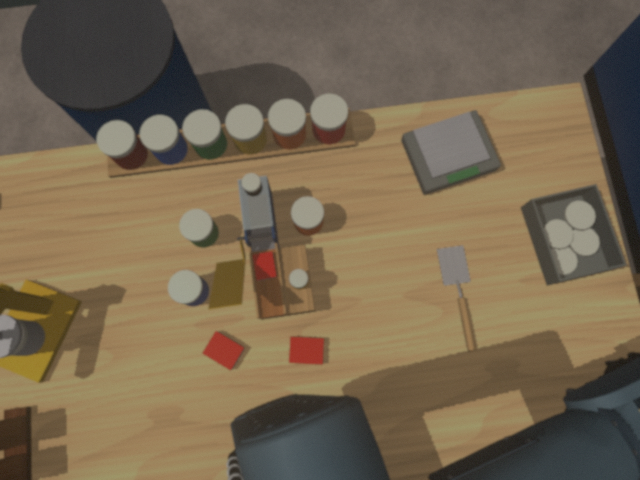

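Side view: the box is at about (255,285), the paddle at (292,318) and the lane's red tin at (292,305). Top view: the box is at (258,210), the lane spans (255..285, 250..317), and the paddle is at (227,283). There are three red candidates in the top view: (265,264) in the lane, and (223,350) and (308,350) on the table. The one in the lane fits, since it is the smallest and lies in front of the flap. I'll confirm it in an enlarged crop.

Run:
```python
import cv2,numpy as np
a=cv2.imread("pics/top0.png")[160:380,160:340]; b=cv2.imread("pics/side0.png")[230:430,200:420]
a=cv2.resize(a,None,fx=2.7,fy=2.7,interpolation=3); b=cv2.resize(b,(300,273),interpolation=3)
o=np.zeros((600,800,3),np.uint8); o[:a.shape[0],:a.shape[1]]=a; o[:273,490:790]=b
cv2.imwrite("pics/crop0.png",o)
```

```text
(no output)
```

View pics/crop0.png

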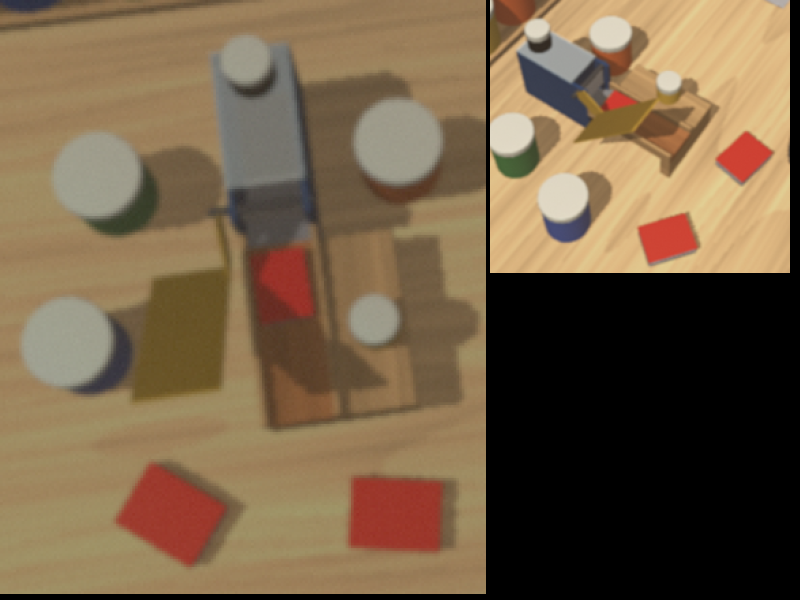

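The crop confirms it: the small tin is in the lane, with top-view corners at about (253,252), (274,251), (276,278) and (257,279). The other two are larger and lie on the table. Next I'll fit the box pose from the given geometry.

```bash
cat > h.py <<'E'
import numpy as np,cv2
from scipy.optimize import least_squares
from bench import *
C={n:get_calibration(n) for n in("side","top")}
def proj(n,X):
    c=C[n];p=np.asarray(X)@c["R"].T+c["t"];f=240/np.tan(np.radians(c["vertical_fov"]/2))
    return p[...,:2]/p[...,2:]*f+[c["cx"],c["cy"]]
def cast(n,uv,z):
    c=C[n];f=240/np.tan(np.radians(c["vertical_fov"]/2))
    d=np.array([(uv[0]-c["cx"])/f,(uv[1]-c["cy"])/f,1])@c["R"];o=-c["R"].T@c["t"]
    return o+d*(z-o[2])/d[2]
def W(p,B):
    x,y,a=p;B=np.asarray(B,float);c,s=np.cos(a),np.sin(a)
    return np.stack([x+c*B[...,0]-s*B[...,1],y+s*B[...,0]+c*B[...,1],B[...,2]],-1)
E
python3 - <<'E'
from h import *
t=lambda u,v:(160+u/2.7,160+v/2.7)
s=lambda u,v:(200+(u-490)/1.364,230+v/1.364)
L=[("top",t(268,428),(-.175,.033,.072)),("top",t(415,405),(-.175,-.097,.06)),("top",t(213,55),(.135,.033,.122)),("top",t(288,45),(.135,-.033,.122)),
("top",t(133,401),(-.158,.105,.23)),("top",t(222,387),(-.158,.04,.23)),("top",t(392,230),(-.022,-.097,.06)),
("side",s(714,106),(-.175,-.097,.06)),("side",s(656,98),(-.158,.04,.23))]
f=lambda p:np.concatenate([proj(n,W(p,b))-uv for n,uv,b in L])
r=least_squares(f,[.6,0,0],loss="soft_l1",f_scale=2);print(r.x);print(f(r.x).reshape(-1,2).round(1))
p=r.x
im=cv2.imread("pics/top0.png");hsv=cv2.cvtColor(im,cv2.COLOR_BGR2HSV)
m=(((hsv[...,0]<6)|(hsv[...,0]>174))&(hsv[...,1]>170)&(hsv[...,2]>70)).astype(np.uint8)
for c in cv2.findContours(m,0,2)[0]:
    if cv2.contourArea(c)>150: print(cv2.contourArea(c),cv2.minAreaRect(c),cast("top",cv2.minAreaRect(c)[0],.076))
def box(w): 
    d=w[:2]-p[:2];c,s=np.cos(p[2]),np.sin(p[2]);return np.round([c*d[0]+s*d[1],-s*d[0]+c*d[1]],4)
for u in[(252,248),(308,246),(313,318),(262,322)]: print(box(cast("top",t(*u),.076)))
for nm,u,z in[("blue",(67,340),.085),("green",(98,175),.085),("orange",(398,140),.085),("ypot",(374,319),.102),("bpot",(246,62),.164)]: w=cast("top",t(*u),z);print(nm,w.round(3),box(w))
E
```

```text
[0.62708479 0.06013058 0.00409218]
[[-2.9  0.1]
 [ 0.7  0.9]
 [-0.6 -0.6]
 [ 0.7 -0.8]
 [-1.5  0.4]
 [-0.9  0.9]
 [ 0.3 -0.1]
 [-0.7 -3.1]
 [ 2.4 -2.4]]
720.0 ((306.0, 350.0), (24.0, 32.0), 90.0) [ 0.36934485 -0.0083228   0.076     ]
722.0 ((223.15235900878906, 349.9399108886719), (31.51136016845703, 24.894628524780273), 31.607501983642578) [0.39370443 0.17111664 0.076     ]
354.0 ((264.6486511230469, 264.8918762207031), (24.988645553588867, 18.412687301635742), 80.53767395019531) [0.56897441 0.06044014 0.076     ]
[-0.0246  0.0226]
[-0.0294 -0.0244]
[-0.0909 -0.0213]
[-0.0883  0.0213]
blue [0.544 0.241 0.085] [-0.0824  0.1814]
green [0.681 0.204 0.085] [0.0543 0.144 ]
orange [ 0.677 -0.051  0.085] [ 0.0494 -0.1117]
ypot [ 0.525 -0.013  0.102] [-0.1029 -0.0723]
bpot [0.735 0.062 0.164] [0.1082 0.0011]
```

The box pose fits: origin at about (0.627, 0.060), yaw ≈ 0. The tin centre is at about (-0.058, 0) in the box frame, and its size matches 60×46 mm. So the lane finger goes to y=0 and the paddle finger to y≈82 mm, with the opening at about 0.8.

```bash
cat >> h.py <<'E'
from scipy.spatial.transform import Rotation as Ro
P=(.627,.060,.004)
def plan(tgt,yaw=.004):
    """shift (cm) and turn in tool axes to a tool-down pose, tgt world m"""
    o=get_obs();q=o["eef_rot"];R=Ro.from_quat([q[1],q[2],q[3],q[0]])
    T=Ro.from_euler("z",yaw)*Ro.from_euler("x",np.pi)
    print("t",o["time_s"],"pos",o["eef_pos"].round(4),"shift",(R.inv().apply(np.array(tgt)-o["eef_pos"])*100).round(2),"turn",(R.inv()*T).as_rotvec().round(3),"F",o["wrist_force"].round(1),"op",round(o["opening"],3))
E
python3 - <<'E'
from h import *
plan([.40,-.2,.34]); plan(W(P,[-.13,.041,.33]))
E
```

```text
t 0.1 pos [ 0.2426 -0.5208  0.2495] shift [ 27.81 -22.45  -9.01] turn [-0.002  0.     0.432] F [ 0.1 -1.1  0.6] op 1.0
t 0.1 pos [ 0.2426 -0.5208  0.2495] shift [ 49.27 -45.6   -7.97] turn [-0.002  0.     0.432] F [ 0.1 -1.1  0.6] op 1.0
```

Emit:
{"method": "apply_moves", "body": {"moves": [[[3,-3,-4,0,0,0.1,0.8],[7,-6,-8,0,0,0.2,0.8],[10,-9,-8,0,0,0.3,0.8],[13.5,-12,-8,0,0,0.4,0.8],[17,-15.5,-8,0,0,0.432,0.8],[20,-18.5,-8,0,0,0.432,0.8],[23,-21.5,-8,0,0,0.432,0.8],[26,-24.5,-8,0,0,0.432,0.8]]]}}

```text
time_s: 0.9
eef_pos: [0.3751, -0.1875, 0.3301]
eef_rot: [-0.0, 1.0, 0.002, 0.0]
wrist_force: [0.8, -1.1, -0.1]
opening: 0.797
```

Run:
```python
from h import *
plan(W(P,[-.13,.041,.33]))
```

```text
t 0.9 pos [ 0.3751 -0.1875  0.3301] shift [ 1.228e+01 -2.875e+01  1.000e-02] turn [-0. -0. -0.] F [ 0.8 -1.1 -0.1] op 0.797
```

Emit:
{"method": "apply_moves", "body": {"moves": [[[2,-4,0,0,0,0,0.8],[4,-8,0,0,0,0,0.8],[6,-12,0,0,0,0,0.8],[8,-16,0,0,0,0,0.8],[10,-20,0,0,0,0,0.8],[11.5,-24.5,0,0,0,0,0.8],[12.3,-28.7,0,0,0,0,0.8],[12.3,-28.7,0,0,0,0,0.8]]]}}

```text
time_s: 1.7
eef_pos: [0.4968, 0.1027, 0.3297]
eef_rot: [-0.001, 1.0, 0.005, -0.001]
wrist_force: [-0.3, -0.3, -0.7]
opening: 0.799
```

Run:
```python
from h import *
plan(W(P,[-.13,.041,.26]))
im=camera("side")[:,:,::-1].copy();tp=camera("top")[:,:,::-1].copy()
z=get_obs()["eef_pos"][2]-.019
for y in(0,.082):
    for n,i in(("side",im),("top",tp)):
        u=proj(n,W(P,[-.13,y,z])).round().astype(int);print(n,u);cv2.circle(i,tuple(map(int,u)),1,(255,0,255),-1)
a=cv2.resize(im[150:400,200:400],(480,600),interpolation=3);b=cv2.resize(tp[180:400,180:300],(320,587),interpolation=3)
o=np.zeros((600,800,3),np.uint8);o[:,:480]=a;o[:587,480:]=b;cv2.imwrite("pics/a1.png",o)
```

```text
t 1.7 pos [0.4968 0.1027 0.3297] shift [0.01 0.23 6.97] turn [-0.002  0.001  0.006] F [-0.3 -0.3 -0.7] op 0.799
side [324 253]
top [255 281]
side [298 282]
top [209 287]
```

View pics/a1.png

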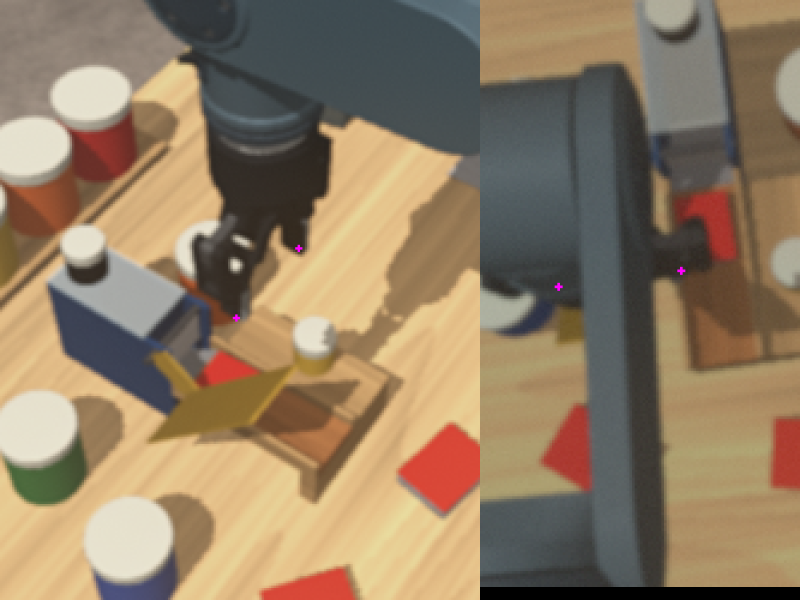

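The fingertips appear where predicted: side crop (237,318) and (299,248), with the left one over the paddle and the right one over the lane. I'll lower the gripper.

Emit:
{"method": "apply_moves", "body": {"moves": [[[0,0.2,3,0,0,0,0.8],[0,0.2,6,0,0,0,0.8],[0,0.2,8.5,0,0,0,0.8],[0,0.2,10,0,0,0,0.8],[0,0.2,11.5,0,0,0,0.8],[0,0.2,13,0,0,0,0.8],[0,0.2,14.5,0,0,0,0.8],[0,0.2,16,0,0,0,0.8]]]}}

```text
time_s: 2.6
eef_pos: [0.4969, 0.0944, 0.1698]
eef_rot: [0.0, 1.0, 0.001, 0.0]
wrist_force: [0.1, 0.5, 0.2]
opening: 0.799
```

Run:
```python
from h import *
plan(W(P,[-.13,.041,.089]))
im=camera("side")[:,:,::-1].copy()
cv2.imwrite("pics/a2.png",cv2.resize(im[180:380,200:400],(600,600),interpolation=3))
```

```text
t 2.6 pos [0.4969 0.0944 0.1698] shift [-0.01 -0.61  8.08] turn [ 0.    -0.    -0.003] F [0.1 0.5 0.2] op 0.799
```

View pics/a2.png

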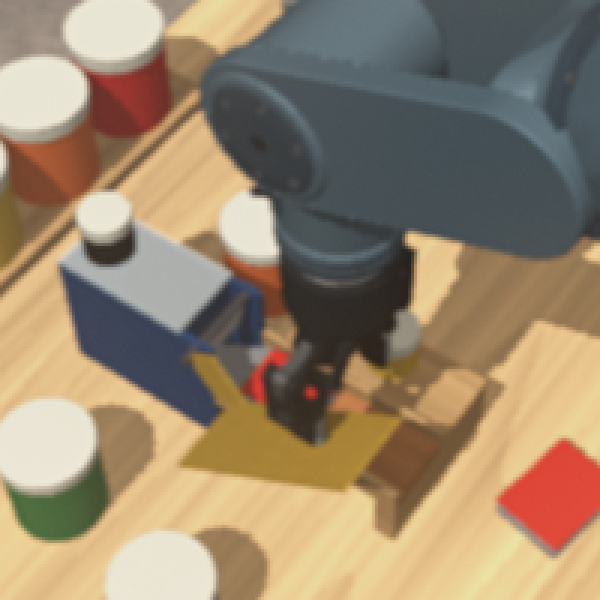

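The paddle is being pushed down by the left finger (crop (310,440)) and the flap is opening. The tin is still in place. I'll continue down.

Emit:
{"method": "apply_moves", "body": {"moves": [[[0,-0.6,1.5,0,0,0,0.8],[0,-0.6,3,0,0,0,0.8],[0,-0.6,4.5,0,0,0,0.8],[0,-0.6,6,0,0,0,0.8],[0,-0.6,7,0,0,0,0.8],[0,-0.6,8,0,0,0,0.8],[0,-0.6,8,0,0,0,0.8]]]}}

```text
time_s: 3.35
eef_pos: [0.4964, 0.1014, 0.0895]
eef_rot: [0.0, 1.0, 0.001, -0.001]
wrist_force: [-0.4, -0.5, 1.7]
opening: 0.8
```

Run:
```python
from h import *
plan(W(P,[-.13,.041,.089]))
```

```text
t 3.35 pos [0.4964 0.1014 0.0895] shift [0.04 0.09 0.05] turn [ 0.     0.002 -0.001] F [-0.4 -0.5  1.7] op 0.8
```

Fz is 1.7 N, which fits the open paddle. Next I'll probe gently for the deck height.

Emit:
{"method": "apply_moves", "body": {"moves": [[[0,0,0.2,0,0,0,0.8],[0,0,0.4,0,0,0,0.8],[0,0,0.4,0,0,0,0.8]]]}}

```text
time_s: 3.65
eef_pos: [0.4972, 0.102, 0.0866]
eef_rot: [0.0, 1.0, 0.002, 0.0]
wrist_force: [0.4, -0.4, 1.1]
opening: 0.798
```

Emit:
{"method": "apply_moves", "body": {"moves": [[[0,0,0.1,0,0,0,0.8],[0,0,0.2,0,0,0,0.8],[0,0,0.2,0,0,0,0.8]]]}}

```text
time_s: 3.95
eef_pos: [0.4972, 0.1022, 0.0844]
eef_rot: [-0.0, 1.0, 0.002, 0.0]
wrist_force: [2.1, 0.1, 1.7]
opening: 0.801
```

Emit:
{"method": "apply_moves", "body": {"moves": [[[0,0,0.1,0,0,0,0.8],[0,0,0.2,0,0,0,0.8],[0,0,0.2,0,0,0,0.8]]]}}

```text
time_s: 4.25
eef_pos: [0.4969, 0.1021, 0.0822]
eef_rot: [-0.0, 1.0, 0.002, -0.0]
wrist_force: [0.3, 0.2, 1.7]
opening: 0.797
```

Emit:
{"method": "apply_moves", "body": {"moves": [[[0,0,0.1,0,0,0,0.8],[0,0,0.2,0,0,0,0.8],[0,0,0.2,0,0,0,0.8]]]}}

```text
time_s: 4.55
eef_pos: [0.4968, 0.1021, 0.0801]
eef_rot: [-0.0, 1.0, 0.002, -0.0]
wrist_force: [0.9, 0.1, 2.4]
opening: 0.801
```

Emit:
{"method": "apply_moves", "body": {"moves": [[[0,0,0.1,0,0,0,0.8],[0,0,0.2,0,0,0,0.8],[0,0,0.2,0,0,0,0.8]]]}}

```text
time_s: 4.85
eef_pos: [0.4969, 0.102, 0.0782]
eef_rot: [0.0, 1.0, 0.002, -0.0]
wrist_force: [1.5, 0.1, 1.8]
opening: 0.799
```

Emit:
{"method": "apply_moves", "body": {"moves": [[[0,0,0.1,0,0,0,0.8],[0,0,0.2,0,0,0,0.8],[0,0,0.2,0,0,0,0.8]]]}}

```text
time_s: 5.15
eef_pos: [0.4968, 0.1021, 0.0761]
eef_rot: [-0.0, 1.0, 0.002, -0.0]
wrist_force: [0.9, 0.2, 2.3]
opening: 0.802
```

Emit:
{"method": "apply_moves", "body": {"moves": [[[0,0,0.1,0,0,0,0.8],[0,0,0.1,0,0,0,0.8]]]}}

```text
time_s: 5.35
eef_pos: [0.4968, 0.1021, 0.0752]
eef_rot: [-0.0, 1.0, 0.002, -0.0]
wrist_force: [2.0, 0.1, 2.2]
opening: 0.802
```

Emit:
{"method": "apply_moves", "body": {"moves": [[[0,0,0.1,0,0,0,0.8],[0,0,0.1,0,0,0,0.8]]]}}

```text
time_s: 5.55
eef_pos: [0.4968, 0.102, 0.0742]
eef_rot: [0.0, 1.0, 0.002, -0.0]
wrist_force: [1.1, -0.5, 2.5]
opening: 0.798
```

Emit:
{"method": "apply_moves", "body": {"moves": [[[0,0,0.1,0,0,0,0.8],[0,0,0.1,0,0,0,0.8]]]}}

```text
time_s: 5.75
eef_pos: [0.4969, 0.1021, 0.0732]
eef_rot: [-0.0, 1.0, 0.002, -0.0]
wrist_force: [0.7, -0.1, 2.8]
opening: 0.798
```

Emit:
{"method": "apply_moves", "body": {"moves": [[[0,0,0.1,0,0,0,0.8],[0,0,0.1,0,0,0,0.8]]]}}

```text
time_s: 5.95
eef_pos: [0.4968, 0.1021, 0.0721]
eef_rot: [-0.0, 1.0, 0.002, -0.0]
wrist_force: [1.1, -0.4, 2.7]
opening: 0.804
```

Emit:
{"method": "apply_moves", "body": {"moves": [[[0,0,0.1,0,0,0,0.8],[0,0,0.1,0,0,0,0.8]]]}}

```text
time_s: 6.15
eef_pos: [0.497, 0.1021, 0.0718]
eef_rot: [0.0, 1.0, 0.002, -0.0]
wrist_force: [-1.2, 0.1, 7.8]
opening: 0.8
```

Run:
```python
from h import *
plan(W(P,[-.13,.041,.08]))
im=camera("side")[:,:,::-1].copy()
cv2.imwrite("pics/a3.png",cv2.resize(im[230:380,220:380],(800,750)[:2] if 0 else (640,600),interpolation=3))
```

```text
t 6.15 pos [0.497  0.1021 0.0718] shift [-0.02  0.16 -0.82] turn [ 0.  0. -0.] F [-1.2  0.1  7.8] op 0.8
```

View pics/a3.png

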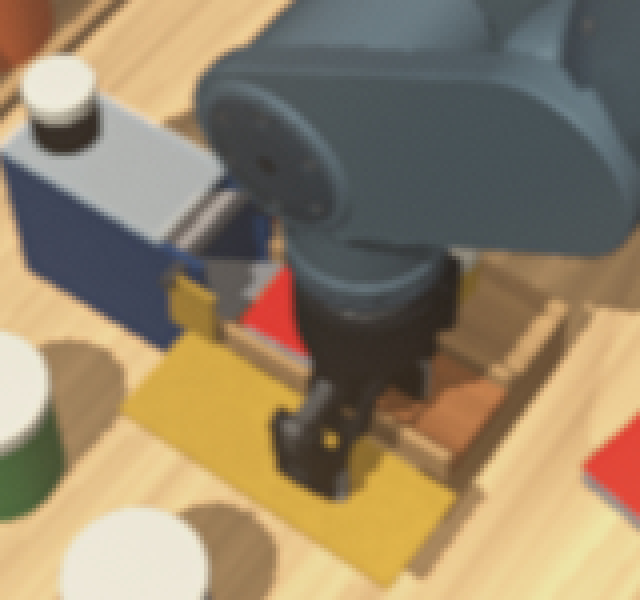

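The fingers meet the deck at TCP z = 0.0718, so the tips are 12 mm ahead of the TCP at this opening. The picture shows the paddle level and the flap open, with the tin undisturbed. I'll lift the tips to about 67 mm and push forward.

Emit:
{"method": "apply_moves", "body": {"moves": [[[0,0.15,-0.4,0,0,0,0.8],[0,0.15,-0.8,0,0,0,0.8],[0.7,0.15,-0.8,0,0,0,0.8],[1.4,0.15,-0.8,0,0,0,0.8],[2.0,0.15,-0.8,0,0,0,0.8],[2.4,0.15,-0.8,0,0,0,0.8],[2.8,0.15,-0.8,0,0,0,0.8],[3.2,0.15,-0.8,0,0,0,0.8]]]}}

```text
time_s: 7.0
eef_pos: [0.5289, 0.1007, 0.079]
eef_rot: [-0.0, 1.0, 0.002, -0.0]
wrist_force: [-0.6, 0.6, 1.6]
opening: 0.801
```

Emit:
{"method": "apply_moves", "body": {"moves": [[[0.3,0,0,0,0,0,0.8],[0.6,0,0,0,0,0,0.8],[0.9,0,0,0,0,0,0.8],[1.2,0,0,0,0,0,0.8],[1.2,0,0,0,0,0,0.8]]]}}

```text
time_s: 7.5
eef_pos: [0.5416, 0.1007, 0.0795]
eef_rot: [-0.0, 1.0, 0.002, 0.0]
wrist_force: [-0.3, -0.1, 1.8]
opening: 0.797
```

Run:
```python
from h import *
plan(W(P,[-.05,.041,.079]))
im=camera("side")[:,:,::-1].copy();tp=camera("top")[:,:,::-1].copy()
o=np.zeros((600,800,3),np.uint8);o[:,:480]=cv2.resize(im[220:370,220:340],(480,600),interpolation=3);o[:,480:]=cv2.resize(tp[160:340,215:311],(320,600),interpolation=3)
cv2.imwrite("pics/a4.png",o)
```

```text
t 7.5 pos [0.5416 0.1007 0.0795] shift [3.53 0.   0.05] turn [-0.    -0.001 -0.   ] F [-0.3 -0.1  1.8] op 0.797
```

View pics/a4.png

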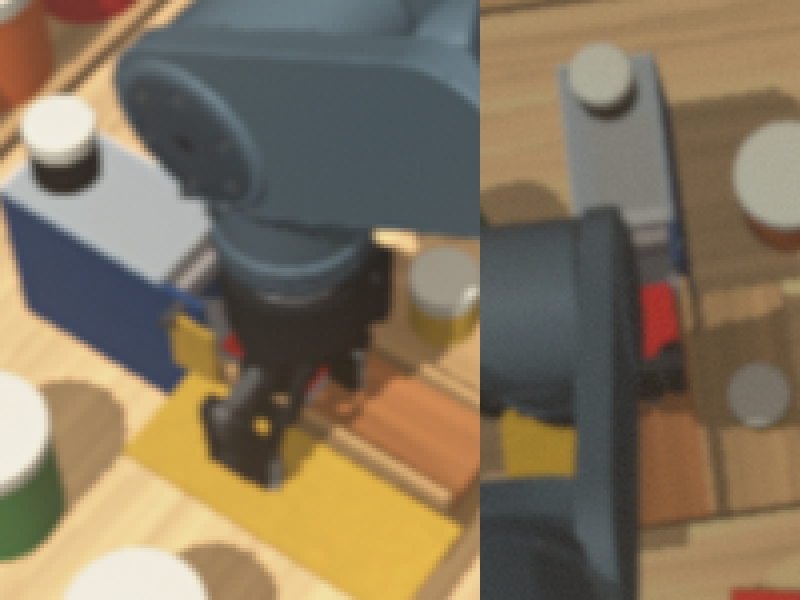

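The lane finger has just reached the tin's rear end (top crop (660,350)), the paddle is level and the flap is open. I'll push on slowly.

Emit:
{"method": "apply_moves", "body": {"moves": [[[0.4,0,0,0,0,0,0.8],[0.8,0,0,0,0,0,0.8],[1.2,0,0,0,0,0,0.8],[1.6,0,0,0,0,0,0.8],[2.0,0,0,0,0,0,0.8],[2.4,0,0,0,0,0,0.8],[2.8,0,0,0,0,0,0.8],[3.2,0,0,0,0,0,0.8]]]}}

```text
time_s: 8.4
eef_pos: [0.5734, 0.1008, 0.0793]
eef_rot: [0.0, 1.0, 0.002, 0.0]
wrist_force: [-2.2, 0.1, 1.9]
opening: 0.802
```

Emit:
{"method": "apply_moves", "body": {"moves": [[[0.3,0,0,0,0,0,0.8],[0.6,0,0,0,0,0,0.8],[0.9,0,0,0,0,0,0.8],[1.2,0,0,0,0,0,0.8],[1.2,0,0,0,0,0,0.8],[1.2,0,0,0,0,0,0.8]]]}}

```text
time_s: 9.0
eef_pos: [0.5854, 0.1009, 0.0796]
eef_rot: [-0.0, 1.0, 0.002, 0.0]
wrist_force: [-0.5, 0.7, 3.3]
opening: 0.798
```

Run:
```python
from h import *
plan(W(P,[-.13,.041,.079]))
im=camera("side")[:,:,::-1].copy();tp=camera("top")[:,:,::-1].copy()
o=np.zeros((600,800,3),np.uint8);o[:,:480]=cv2.resize(im[220:370,220:340],(480,600),interpolation=3);o[:,480:]=cv2.resize(tp[160:340,215:311],(320,600),interpolation=3)
cv2.imwrite("pics/a5.png",o)
```

```text
t 9.0 pos [0.5854 0.1009 0.0796] shift [-8.85  0.01  0.05] turn [-0.    -0.001 -0.   ] F [-0.5  0.7  3.3] op 0.798
```

View pics/a5.png

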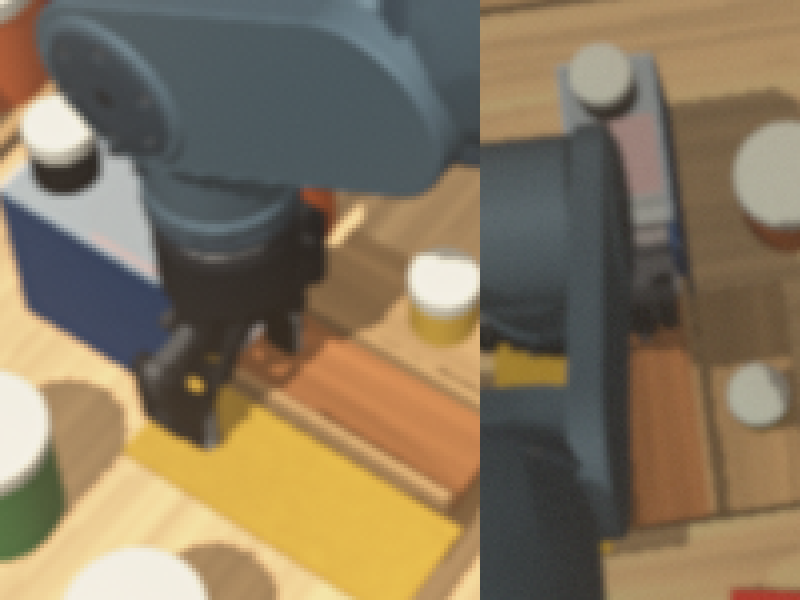

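The tin shows pink through the clear roof (top crop (638,160)), so it has slid inside while the paddle was held. I'll slide back, then lift off so that the flap closes gently.

Emit:
{"method": "apply_moves", "body": {"moves": [[[-1.5,0,0,0,0,0,0.8],[-3,0,0,0,0,0,0.8],[-4.5,0,0,0,0,0,0.8],[-6,0,0,0,0,0,0.8],[-7.5,0,0,0,0,0,0.8],[-9,0,-1,0,0,0,0.8],[-9,0,-2.5,0,0,0,0.8],[-9,0,-4.5,0,0,0,0.8]]]}}

```text
time_s: 9.9
eef_pos: [0.4936, 0.1006, 0.1238]
eef_rot: [-0.0, 1.0, 0.002, -0.001]
wrist_force: [0.4, -0.7, 0.1]
opening: 0.799
```

Emit:
{"method": "apply_moves", "body": {"moves": [[[0,0,-2,0,0,0,0.8],[0,0,-4,0,0,0,0.8],[0,0,-6,0,0,0,0.8],[0,0,-8,0,0,0,0.8],[0,0,-11,0,0,0,0.8],[0,0,-15,0,0,0,0.8],[0,0,-19,0,0,0,0.8],[0,0,-22,0,0,0,0.8]]]}}

```text
time_s: 10.7
eef_pos: [0.4952, 0.1005, 0.3467]
eef_rot: [0.0, 1.0, 0.002, 0.001]
wrist_force: [0.5, 0.1, 0.6]
opening: 0.801
```

Emit:
{"method": "apply_moves", "body": {"moves": [[[-3,5,0,0,0,0,0.8],[-6,9,0,0,0,0,0.8],[-8,13,0,0,0,0,0.8],[-9,17,0,0,0,0,0.8],[-10,21,0,0,0,0,0.8],[-11,25,0,0,0,0,0.8],[-11,25,0,0,0,0,0.8],[-11,25,0,0,0,0,0.8]]]}}

```text
time_s: 11.5
eef_pos: [0.3855, -0.1504, 0.3439]
eef_rot: [-0.0, 1.0, 0.0, -0.0]
wrist_force: [-0.3, -0.1, -0.4]
opening: 0.802
```

Run:
```python
from h import *
plan([.4,-.2,.3])
im=camera("side")[:,:,::-1].copy();tp=camera("top")[:,:,::-1].copy()
o=np.zeros((600,800,3),np.uint8);o[:300,:400]=cv2.resize(im[210:360,190:390],(400,300),interpolation=3);o[:,400:]=cv2.resize(tp[150:330,180:300],(400,600),interpolation=3)
cv2.imwrite("pics/a6.png",o)
```

```text
t 11.5 pos [ 0.3855 -0.1504  0.3439] shift [1.44 4.96 4.39] turn [-0.001  0.    -0.003] F [-0.3 -0.1 -0.4] op 0.802
```

View pics/a6.png

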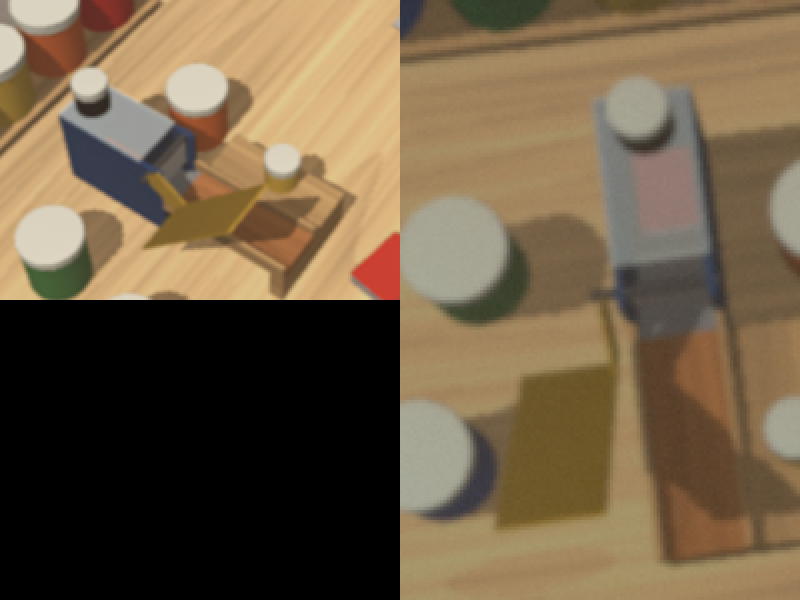

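The lane is empty, the paddle is back at its shut slope with the flap closed, and the tin is visible through the roof at (260,207). The tubs and pots are where they were. One position check, then I hand in.

Run:
```python
from h import *
for z in(.024,.04): print(cast("top",(259.5,207),z)-[.627,.06,0])
print(hand_in())
```

```text
[0.09531158 0.00190422 0.024     ]
[0.09034463 0.00048129 0.04      ]
the job is handed in; nothing more can be done
None
```

The tin is inside the drop box and the flap has shut by itself. I handed the job in at about 11.5 s of the 45 s allowed; no verdict was reported.

**What I did:** The left finger pushed the yellow paddle down until it was level. With the paddle still held, the right finger pushed the small red tin along the lane until it slid down inside. I then slid the fingers back, lifted off and moved the arm clear.

**Last checks:**
- **Tin:** it is visible through the clear roof at about x = 92 mm, y = 1 mm in the box frame. That position assumes it lies flat near the inner floor, because its height was not measured directly.
- **Flap:** the paddle is back at its original slope, so I judged the flap shut from the picture. The joint angle itself cannot be read.
- **Bystanders:** the tubs and pots in the last crops looked unmoved. The spatula was outside those crops, but nothing went near it.
- **Forces:** wrist force peaked at about 8 N in the readings, from one deliberate light touch on the deck to find the fingertip height. It was near zero at the end.
- **Disagreement:** at this opening the fingertips stood about 12 mm ahead of the TCP, not the nominal 19 mm. I corrected for this before pushing.
- **Not checked:** the contact force between the tin and the flap cannot be read. The pushing force stayed around 2 N in the readings.

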